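Pad the rest bar and bring a chair spindle over it

ROBOT

A 6-joint arm with a two-finger parallel gripper is mounted at the origin on the work surface. World frame = base frame: x ahead of the robot, y to its left, z up, the work surface at z = 0. Lengths are in m, angles in rad, forces in N, time in s.
With the tool pointing down it reaches from about 0.3 to 0.775 m from the base axis. Payload 14.6 kg.
Tool frame: the origin (TCP) lies at the very end of the fingers, on their centre line; the grasp point (between the pads) lies 19 mm behind it; z points along the fingers, y is the line along which they close (so a half turn about z gives the same grasp; the last joint's range is limited). The gripper opens to 94 mm and grips with 3 to 60 N. Pads are 16 mm wide; open, the fingers measure 119 mm over their backs; the gripper's body (75 mm by 177 mm) begins 78 mm behind the grasp point.
Start: joints at [-1.405, 0.3, 1.521, -0, 1.321, -0.067], TCP at [0.127, -0.535, 0.205] pointing down, gripper open.
Joint ranges: [-3.03, 3.03], [-0.79, 2.21], [0.23, 2.52], [-1.04, 4.18], [0, 3.07], [-2.55, 2.55]. Speed limits (rad/s): [2.22, 2.22, 2.57, 3.14, 3.14, 3.14].

INTERFACE

Orientations are given as [roll, pitch, yaw] about the fixed x, y, z axes, in that order (R = Rz(yaw) Ry(pitch) Rx(roll)).
In Python, from station import ctrl gives the robot as it stands.
- The arm moves only by the shell command python3 -m pendant 'ROWS' [OPENING] [FORCE]. ROWS is JSON, a list of rows, each a list of 2 entries, a list of its own where there are three numbers: the shift along the world's x, y, z in cm, then the turn about the world's z in rad. A call has 1 to 20 rows; each row shifts and turns the commanded pose from where the row before left it; what a row does not reach is not made up. A row lasts 1/12 s, in which the tool goes at most 41.7 mm and 7.16 degrees, less where a joint would pass 70% of its speed; a pose out of reach is approached as far as the arm can. A call is refused whole if a number of a shift passes 4.17 or a number of a turn 0.125, either way. A call with a gripper value outside its range is refused whole. OPENING is the opening, from 0 (shut) to 1 (fully open), set as the call begins (- or left out, the last holds). The fingers move at their own pace and stop on an object; FORCE is the grip in N (left out, the last holds). Time passes only in rows, so rows that do not move let the fingers close. It gives the time, the measured TCP pose, the force, the opening and the grip force at its end, in the units of the state.
- ctrl.get_obs(): the state, without advancing time (a new reading comes with each control period).
- ctrl.camera(name): name is "side" or "top" or "wrist"; returns a dict with "color" (384x512x3 uint8, red, green, blue), "intrinsics" (3x3 intrinsics, pixels), "camera_from_world" (4x4, takes a point from world to camera coordinates). Camera axes: x right, y down, z forward; pixel columns grow to the right and rows downward; lengths in m; the calibration is good to about 2 mm. A picture is of the moment at which its call begins. There is no depth.
- ctrl.hand_in(): hands the job in; it is judged then, once.
The state is a dict: "time_s": time; "qpos": joint angles; "joint_vel": joint speeds; "tau": joint torques, N m; "ee_pos": TCP position; "eef_rot": TCP orientation; "force": force on the tool from outside, world axes, zero at the start; "moment": the same for the moment, N m; "grip_width": finger opening in m; "grip_force": force on a finger pad.
Only numpy, scipy, OpenCV 4.12 (cv2) and the standard library are available. Lean on these libraries where they do the work, as an engineer would, in place of code of your own. Each camera call takes 0.05 s, during which the arm holds its last target. There are 200 camera calls.

TASK

First set the U-shaped wooden saddle astride the steel rest bar, between its posts and seated down on the bar, and let go of it. Then draw the turned chair spindle (the one with the collar and the bulb, not the two plain rods) out of the leaning rack, turn it level and hold it crosswise to the bar with its middle above the saddle and about 80 mm of clear air between spindle and saddle. Finish still holding it there in the gripper, with nothing else touching it; leave the rods in the rack and the bottle and tin where they stand.

Things in the scene. Friction and masses are not known exactly. Their poses are not given: they have to be found in the camera images.
- saddle: Rigid inverted-U channel of light wood with a thin cork top, 50 mm wide (x), 90 mm long (y, along its channel), 52 mm tall. Channel 26 mm wide, 40 mm deep, open below and at both ends; walls 12 mm thick. About 0.13 kg. Starts standing on the bench on its two walls. Origin: centre of its underside; z up.
- saddle_top (a point): Centre of the saddle's top face, 52.5 mm above its origin.
- rest: Fixed rest: a horizontal round steel bar, 16 mm diameter, along the rest's y, axis 130 mm above the bench, between two dark wooden posts (30 x 22 mm, 150 mm tall) at y = +145 and -145 mm, on feet 120 mm long in x. Origin: on the bench below the bar's middle. A saddle seated on the bar has its top face 150 mm above the bench.
- bar_mid (a point): Middle of the bar, on its axis, 130 mm above the bench.
- rack: Fixed wooden rack: a beam 270 mm long (y) with three square sockets, 25 mm wide, 60 mm deep, at y = -95, 0, +95 mm. The beam is tilted, so that what stands in the sockets leans 45 degrees from vertical towards the rack's +x (away from the robot). Socket mouths are 80 mm above the bench and 50 mm to +x of the origin. Origin: on the bench below the beam's middle; z up.
- spindle: Turned light-wood spindle, 280 mm long, 0.13 kg. Origin: centre of its foot end; z along its axis. From the foot: 22 mm thick tenon to 70 mm, 36 mm collar to 84, straight 26 mm shaft to 204 (grip here), 42 mm bulb to 250, 20 mm tenon. Centre of mass near 145 mm. Starts foot first, 60 mm deep with 3 mm play, in any of the rack's three sockets, leaning about 48 degrees; draw it out along its axis.
- spindle_mid (a point): Point on the spindle's axis 145 mm from the foot, in the shaft: the middle of the spindle.
- spindle_foot (a point): Centre of the spindle's foot end.
- plain_rod: Bystander: plain round light-wood rod, 22 mm diameter, 200 mm long, in another socket of the rack. Origin at its foot end, z along it.
- square_rod: Bystander: plain square light-wood rod, 21 mm wide, 200 mm long, in another socket of the rack. Origin at its foot end, z along it.
- bottle: Bystander: black bottle, 72 mm diameter, 190 mm tall, standing on the bench. Origin: centre of its underside.
- tin: Bystander: dark steel tin, 80 mm diameter, 90 mm tall, standing on the bench. Origin: centre of its underside.

How it is judged:
On the way, in this order (a step that is already met when the one before it is completed fails the run):
1. the saddle sits astride the rest bar, seated on it, and has been let go (x of saddle_top in the frame of rest between -0.015 and 0.015 m and y of saddle_top in the frame of rest between -0.085 and 0.085 m and height (world z) of saddle_top between 0.142 and 0.16 m and angle between saddle's own z axis and vertical below 0.25 rad and angle between the y axis of saddle and the y axis of rest, either way round below 0.3 rad and contact force between saddle and rest above 0.2 N and contact force between the fingers and saddle below 0.05 N and linear speed of saddle below 0.03 m/s), for 0.3 s.
2. the spindle is gripped and drawn clear of the rack (contact force between the fingers and spindle above 1 N and contact force between spindle and rack below 0.05 N and height (world z) of spindle_foot above 0.1 m), for 0.2 s.
At the end, for the whole second after the job is handed in: Saddle let go on the bar, upright and along it (0.25, 0.3 rad), within 85 mm of its middle. Spindle held still, touched by the gripper alone: level (0.2 rad), square to the bar (0.3 rad), its middle within 45 mm of the saddle seen from above, 45 to 125 mm of air below the shaft (all of step 1 and contact force between the fingers and spindle above 1 N and angle between spindle's own z axis and vertical between 1.371 and 1.771 rad and angle between the z axis of spindle and the y axis of rest, either way round above 1.271 rad and horizontal distance between spindle_mid and saddle_top below 0.045 m and height (world z) of spindle_mid between 0.208 and 0.288 m and contact force between spindle and rack below 0.05 N and contact force between spindle and saddle below 0.05 N and contact force between spindle and rest below 0.05 N and contact force between spindle and plain_rod below 0.05 N and contact force between spindle and square_rod below 0.05 N and contact force between spindle and bottle below 0.05 N and contact force between spindle and tin below 0.05 N and linear speed of spindle below 0.03 m/s); the arm keeps its last pose, push and grip.
It fails at once if the plain round rod is disturbed (moved over 30 mm) (distance of plain_rod from where it was at the start of the episode above 0.03 m).
It fails at once if the square rod is disturbed (moved over 30 mm) (distance of square_rod from where it was at the start of the episode above 0.03 m).
It fails at once if the bottle is disturbed (moved over 30 mm) (distance of bottle from where it was at the start of the episode above 0.03 m).
It fails at once if the tin is disturbed (moved over 30 mm) (distance of tin from where it was at the start of the episode above 0.03 m).
It also fails if it takes over 51 s, if anything falls off the work surface, if the arm or the gripper's body presses on something with over 40 N, if the wrist force passes 120 N, or if a joint passes its speed limit or range.

## Working session

There is one attempt and no reset: what is moved stays moved. The work goes in short steps, Python scripts to look and compute and a shell command to move; the robot and the scene stay as the last step left them, time stands still between calls to the robot, and variables do not carry over. Pictures are saved under pics/ and viewed, at most 10 in all, crops included, and the job is handed in when it is done.

```bash
mkdir -p pics; cat > h.py <<'E'
import numpy as np, cv2
from station import ctrl
def shot(n,f):
    c=ctrl.camera(n); cv2.imwrite(f'pics/{f}.png',c['color'][:,:,::-1]); np.savez(f'pics/{f}.npz',**c); return c
def ray(c,u,v):
    T=np.array(c['camera_from_world']);K=np.array(c['intrinsics']);R=T[:3,:3]
    d=R.T@np.linalg.inv(K)@np.array([u,v,1.]);o=-R.T@T[:3,3];return o,d
def onz(c,u,v,z):
    o,d=ray(c,u,v);return o+d*(z-o[2])/d[2]
def tri(c1,p1,c2,p2):
    o1,d1=ray(c1,*p1);o2,d2=ray(c2,*p2)
    A=np.stack([d1,-d2],1);s=np.linalg.lstsq(A,o2-o1,rcond=None)[0]
    a,b=o1+d1*s[0],o2+d2*s[1];return (a+b)/2,np.linalg.norm(a-b)
def load(f): return dict(np.load(f'pics/{f}.npz'))
E
python3 - <<'E'
from h import *
for n in('top','side'):
    c=shot(n,n+'0');print(n,ray(c,256,192),c['intrinsics'][0,0])
a,b=[cv2.imread(f'pics/{n}0.png') for n in('top','side')]
o=ctrl.get_obs();print(o['ee_pos'],o['eef_rot'])
E
```

```text
top (array([ 0.46527877, -0.03668812,  1.01659991]), array([ 0.15218127,  0.05041568, -0.98740428])) 367.21494555183085
side (array([-0.00282994,  0.70526337,  1.08075167]), array([ 0.43082851, -0.53479976, -0.72693194])) 481.8935837817126
[ 0.12681744 -0.53493727  0.20494177] [-3.14056528e+00 -5.09784675e-05  2.32761190e-01]
```

View pics/top0.png

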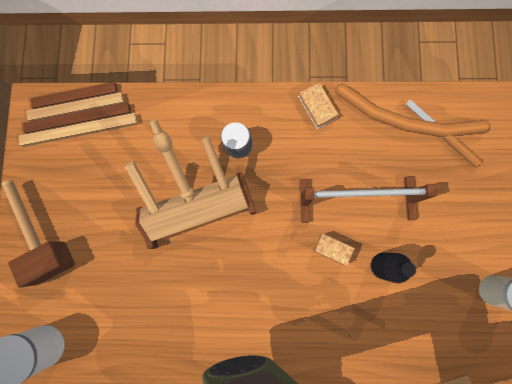

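View pics/side0.png

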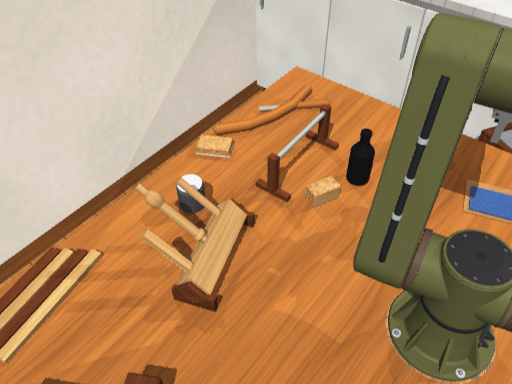

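Top view: rest bar from (315,194) to (428,191), saddle at (337,248), spindle in the middle socket with its bulb at (163,140), collar at (188,196), bottle (393,267), tin (236,140). The cork item at (319,105) is flatter and is a distractor. Now I'll zoom in.

```bash
python3 - <<'E'
from h import *
a,b=[cv2.imread(f'pics/{n}0.png') for n in('top','side')]
A=cv2.resize(a[110:260,120:270],None,fx=2.66,fy=2.66,interpolation=2);B=cv2.resize(b[170:320,130:280],None,fx=2.66,fy=2.66,interpolation=2)
C=cv2.resize(a[180:280,300:450],None,fx=2.66,fy=2.66);D=cv2.resize(b[90:190,260:410] if 0 else b[120:220,240:390],None,fx=2.66,fy=2.66)
im=np.vstack([np.hstack([A,B]),np.hstack([C,D])])[:600,:800];im=cv2.resize(im,(798,600)) if im.shape[0]>600 else im
cv2.imwrite('pics/z0.png',im);print(im.shape)
c=load('top0');ti=load('side0')
# saddle cork top mask
hsv=cv2.cvtColor(a,cv2.COLOR_BGR2HSV);roi=hsv[225:272,310:365]
print(hsv[248,337],hsv[255,310],hsv[140,163])
m=np.zeros(a.shape[:2],np.uint8);m[225:272,310:368]=cv2.inRange(roi,(8,30,140),(30,150,255))
ct=max(cv2.findContours(m,0,1)[0],key=cv2.contourArea)
P=np.array([onz(c,u,v,.0525)[:2] for u,v in ct[:,0]],np.float32)
print('saddle',cv2.minAreaRect(P),cv2.boundingRect(ct))
for p in [(315,194),(427,191)]: print('bar',onz(c,*p,.138))
E
```

```text
(600, 798, 3)
[ 16 122 234] [ 13 165 218] [ 16 119 221]Traceback (most recent call last):
  File "<stdin>", line 11, in <module>
ValueError: could not broadcast input array from shape (47,55) into shape (47,58)
```

View pics/z0.png

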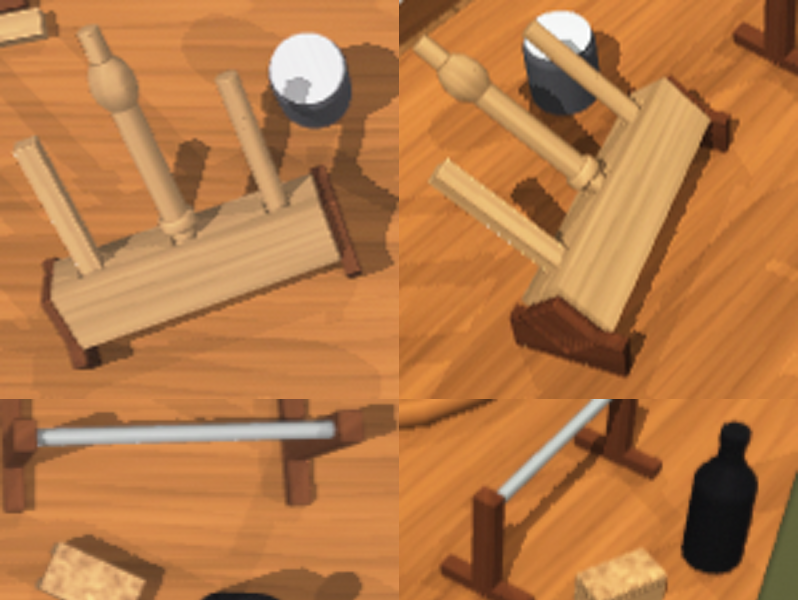

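Zoom: spindle tip, bulb and collar are at top px (153.8,124.3), (162.1,140.8), (186.9,193.5). In the side view they are at (140.9,187.7), (154.1,198.9), (201.1,235.0).

```bash
python3 - <<'E'
from h import *
c=load('top0');s=load('side0');a=cv2.imread('pics/top0.png')
hsv=cv2.cvtColor(a,cv2.COLOR_BGR2HSV)
m=cv2.inRange(hsv,(8,30,140),(30,150,255));m[:225]=0;m[272:]=0;m[:,:310]=0;m[:,362:]=0
ct=max(cv2.findContours(m,0,1)[0],key=cv2.contourArea)
P=np.array([onz(c,u,v,.0525)[:2] for u,v in ct[:,0]],np.float32)
r=cv2.minAreaRect(P);print('saddle',r,cv2.boundingRect(ct))
b1,b2=[onz(c,*p,.134) for p in [(315.8,194.1),(425.2,191.7)]]
print('bar',b1,b2,(b1+b2)/2,np.arctan2(*(b2-b1)[[1,0]]))
Q=[]
for p,q in [((153.8,124.3),(140.9,187.7)),((162.1,140.8),(154.1,198.9)),((186.9,193.5),(201.1,235.0))]:
    X,e=tri(c,p,s,q);Q.append(X);print(X,e)
d=Q[0]-Q[2];d/=np.linalg.norm(d);print('axis',d,np.linalg.norm(Q[0]-Q[2]),np.linalg.norm(Q[1]-Q[2]),'lean',np.degrees(np.arccos(d[2])),'az',np.arctan2(d[1],d[0]))
foot=(Q[2]-77*d/1e3+Q[1]-227*d/1e3)/2;print('foot',foot,'mid',foot+.145*d)
for u,v,z in [(393,268,.0),(236,137,.09),(128,165,.15),(208,140,.15)]:print(onz(c,u,v,z))
E
```

```text
saddle ((0.4651036560535431, -0.18980073928833008), (0.09599572420120239, 0.052882373332977295), 65.40540313720703) (313, 234, 42, 32)
bar [ 0.59671405 -0.13660078  0.134     ] [ 0.60358175 -0.39858618  0.134     ] [ 0.6001479  -0.26759348  0.134     ] -1.5445882889043652
[0.74128217 0.23702556 0.22205359] 0.0019287730856450199
[0.71230363 0.22635152 0.19101209] 0.0012522745228057137
[0.60198655 0.18692025 0.09197215] 0.0028510654767733923
axis [0.70684768 0.25425658 0.66009087] 0.1970659555003067 0.15340662310740252 lean 48.693196807887055 az 0.3452943170867139
foot [0.54970425 0.16798889 0.04115831] mid [0.65219716 0.20485609 0.13687148]
[ 0.41599861 -0.35693818  0.        ]
[0.75335934 0.06457644 0.09      ]
[0.66428794 0.32085348 0.15      ]
[0.72715984 0.12659293 0.15      ]
```

```bash
python3 -m pendant '[[[2.42,2.46,0],0.065],[[2.42,2.46,0],0.065],[[2.42,2.46,0],0.065],[[2.42,2.46,0],0.065],[[2.42,2.46,0],0.065],[[2.42,2.46,0],0.065],[[2.42,2.46,0],0.065],[[2.42,2.46,0],0.065],[[2.42,2.46,0],0.065],[[2.42,2.46,0],0.065],[[2.42,2.46,0],0.065],[[2.42,2.46,0],0.065],[[2.42,2.46,0],0.065],[[2.42,2.46,0],0.065],[[0,0,-2.5],0],[[0,0,-2.5],0],[[0,0,-2],0],[[0,0,0],0],[[0,0,0],0]]' 1
python3 -c "
from h import *
shot('wrist','w1')"
```

```text
time_s: 1.68
ee_pos: [0.4654, -0.1906, 0.1352]
eef_rot: [-3.14, -0.0, 1.143]
force: [0.7, -0.4, 1.0]
grip_width: 0.0939
grip_force: 0.0
```

View pics/w1.png

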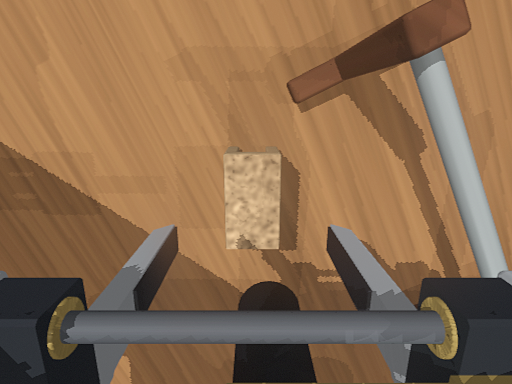

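Wrist view: the saddle top spans px 224–281 × 152–249, square to the fingers and centred between them. The bar runs from (427,58) to (492,275).

```bash
python3 - <<'E'
from h import *
c=load('w1')
print(onz(c,252.5,201,.0525))
a,b=onz(c,428,58,.134),onz(c,492,275,.134);print(a,b,np.arctan2(*(a-b)[[1,0]]))
E
python3 -m pendant '[[[0,0,-3],0],[[0,0,-3],0],[[0,0,-3],0],[[0,0,-2.5],0],[[0,0,0],0],[[0,0,0],0]]' 1
python3 -m pendant '[[[0,0,0],0],[[0,0,0],0],[[0,0,0],0],[[0,0,0],0],[[0,0,0],0],[[0,0,0],0]]' 0 25
```

```text
[ 0.4650111  -0.19221919  0.0525    ]
[ 0.59544986 -0.13526258  0.134     ] [ 0.59764178 -0.28102164  0.134     ] 1.5858331552214715
time_s: 2.23
ee_pos: [0.4661, -0.1911, 0.0215]
eef_rot: [3.142, -0.0, 1.143]
force: [0.6, -0.4, -0.6]
grip_width: 0.0941
grip_force: 0.0
time_s: 2.73
ee_pos: [0.4658, -0.1908, 0.0208]
eef_rot: [3.141, 0.0, 1.143]
force: [0.1, -0.9, 0.0]
grip_width: 0.0577
grip_force: 0.0
```

```bash
python3 -m pendant '[[[0,0,0],0],[[0,0,0],0],[[0,0,0],0],[[0,0,0],0],[[0,0,2],0],[[0,0,3],0],[[0,0,3.5],0],[[0,0,3.5],0],[[0,0,3],0],[[1.9,-1.06,0],0.064],[[1.9,-1.06,0],0.064],[[1.9,-1.06,0],0.064],[[1.9,-1.06,0],0.064],[[1.9,-1.06,0],0.064],[[1.9,-1.06,0],0.064],[[1.9,-1.04,0],0.064],[[0,0,0],0],[[0,0,0],0],[[0,0,0],0]]' 0 25
python3 -c "
from h import *
shot('wrist','w2');shot('side','s2')
a=cv2.imread('pics/w2.png');b=cv2.imread('pics/s2.png')
cv2.imwrite('pics/z2.png',np.hstack([cv2.resize(a,(400,300)),cv2.resize(b[60:210,220:420],(400,300))]))"
```

```text
time_s: 4.32
ee_pos: [0.5981, -0.2644, 0.1699]
eef_rot: [-3.141, -0.001, 1.59]
force: [0.1, -0.7, -1.2]
grip_width: 0.0498
grip_force: 25.0
```

View pics/z2.png

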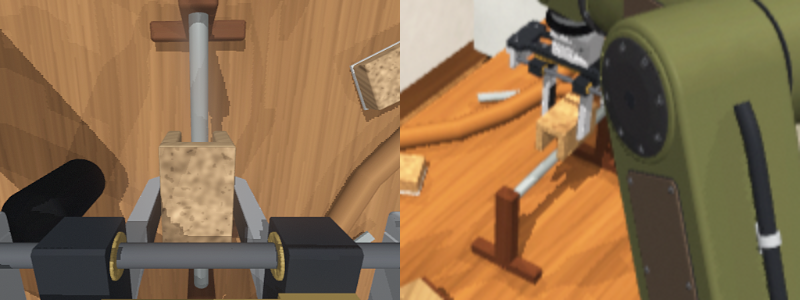

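The bar (column ≈199) lines up with the saddle (≈198) and is parallel to it. I'll seat it and release.

```bash
python3 -m pendant '[[[0,0,-1.5],0],[[0,0,-1.5],0],[[0,0,-1.2],0],[[0,0,-0.6],0],[[0,0,-0.3],0],[[0,0,0],0],[[0,0,0],0]]'
python3 -m pendant '[[[0,0,0],0],[[0,0,0],0],[[0,0,0],0],[[0,0,0],0],[[0,0,0],0],[[0,0,0],0],[[0,0,0],0],[[0,0,0],0],[[0,0,2],0],[[0,0,3],0],[[0,0,4],0],[[0,0,4],0],[[0,0,1],0],[[0,0,0],0]]' 1
python3 -c "
from h import *
shot('wrist','w3');shot('side','s3');a=cv2.imread('pics/w3.png');b=cv2.imread('pics/s3.png')
cv2.imwrite('pics/z3.png',np.hstack([cv2.resize(a,(400,300)),cv2.resize(b[60:210,220:420],(400,300))]))"
```

```text
time_s: 5.0
ee_pos: [0.5989, -0.2649, 0.1202]
eef_rot: [3.141, 0.0, 1.591]
force: [-0.1, 0.1, -0.1]
grip_width: 0.0497
grip_force: 25.0
time_s: 6.17
ee_pos: [0.5995, -0.2652, 0.2636]
eef_rot: [3.136, 0.003, 1.591]
force: [0.5, 0.1, 0.1]
grip_width: 0.094
grip_force: 0.0
```

View pics/z3.png

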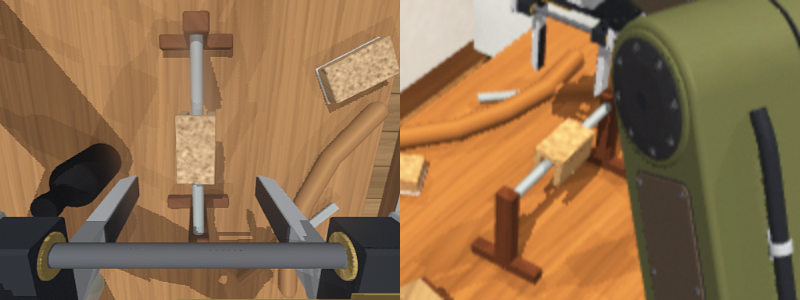

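```bash
python3 -m pendant '[[[0.38,3.36,0],-0.089],[[0.38,3.36,0],-0.089],[[0.38,3.36,0],-0.089],[[0.38,3.36,0],-0.089],[[0.38,3.36,0],-0.089],[[0.38,3.36,0],-0.089],[[0.38,3.36,0],-0.089],[[0.38,3.36,0],-0.089],[[0.38,3.36,0],-0.089],[[0.38,3.36,0],-0.089],[[0.38,3.36,0],-0.089],[[0.38,3.36,0],-0.089],[[0.38,3.36,0],-0.089],[[0.38,3.36,0],-0.089],[[0,0,0],0],[[0,0,0],0],[[0,0,0],0]]' 1
python3 -c "
from h import *
shot('wrist','w4')"
```

```text
time_s: 7.68
ee_pos: [0.6516, 0.2052, 0.2577]
eef_rot: [-3.142, 0.003, 0.346]
force: [-0.1, -0.6, -0.1]
grip_width: 0.0941
grip_force: 0.0
```

View pics/w4.png

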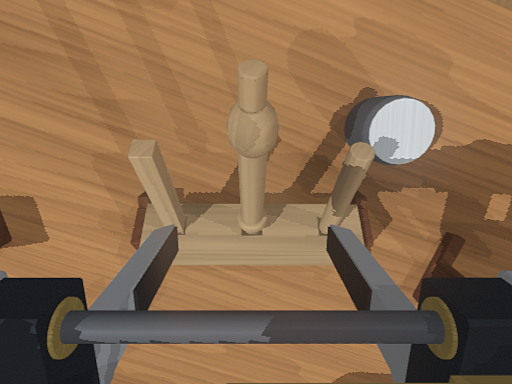

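The spindle (column ≈252) is centred between the fingers, and the rods are outside them. Descending and gripping.

```bash
python3 -m pendant '[[[0,0,-3],0],[[0,0,-3],0],[[0,0,-3],0],[[0,0,-3],0],[[0,0,-2],0],[[0,0,0],0],[[0,0,0],0]]' 1
python3 -m pendant '[[[0,0,0],0],[[0,0,0],0],[[0,0,0],0],[[0,0,0],0],[[0,0,0],0],[[0,0,0],0],[[0,0,0],0],[[0,0,0],0],[[0,0,0],0],[[0,0,0],0],[[0,0,0],0],[[0,0,0],0],[[0,0,0],0]]' 0 30
```

```text
time_s: 8.32
ee_pos: [0.6518, 0.2046, 0.1193]
eef_rot: [-3.142, 0.001, 0.344]
force: [-0.0, 0.6, 0.9]
grip_width: 0.0939
grip_force: 0.0
time_s: 9.4
ee_pos: [0.6519, 0.2056, 0.1194]
eef_rot: [-3.142, 0.0, 0.345]
force: [0.2, -0.2, 0.2]
grip_width: 0.0253
grip_force: 30.0
```

```bash
python3 -m pendant '[[[0.71,0.25,0.66],0],[[0.71,0.25,0.66],0],[[0.71,0.25,0.66],0],[[0.71,0.25,0.66],0],[[0.71,0.25,0.66],0],[[0.71,0.25,0.66],0],[[0.71,0.25,0.66],0],[[0.71,0.25,0.66],0],[[0,0,1.5],0],[[0,0,2],0],[[0,0,2],0],[[0,0,2],0],[[0,0,1.5],0],[[0,0,0],0],[[0,0,0],0],[[0,0,0],0],[[0,0,0],0]]' 0 30
python3 -c "
from h import *
shot('side','s5');shot('top','t5');a=cv2.imread('pics/t5.png');b=cv2.imread('pics/s5.png')
cv2.imwrite('pics/z5.png',np.hstack([cv2.resize(a[60:300,0:320],(400,300)),cv2.resize(b[100:340,60:380],(400,300))]))"
```

```text
time_s: 10.82
ee_pos: [0.7084, 0.2255, 0.2604]
eef_rot: [-3.141, 0.003, 0.345]
force: [0.5, 0.8, -1.2]
grip_width: 0.0255
grip_force: 30.0
```

View pics/z5.png

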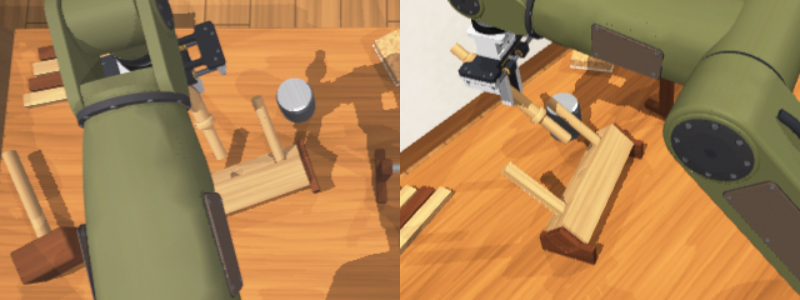

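Held at mid-shaft and clear of the rack, still leaning. I'll carry it to open bench near (0.43,-0.09), touch the foot down under a light grip so it pivots level, then grip firmly.

```bash
python3 -m pendant '[[[-2,-0.7,1.5],0],[[-2,-0.7,1.5],0],[[-2,-0.7,1.5],0],[[-2,-0.7,1.5],0],[[-1.65,-2.39,0],-0.029],[[-1.65,-2.39,0],-0.029],[[-1.65,-2.39,0],-0.029],[[-1.65,-2.39,0],-0.029],[[-1.65,-2.39,0],-0.029],[[-1.65,-2.39,0],-0.029],[[-1.65,-2.39,0],-0.029],[[-1.65,-2.39,0],-0.029],[[-1.65,-2.39,0],-0.029],[[-1.65,-2.39,0],-0.029],[[-1.65,-2.39,0],-0.029],[[-1.65,-2.39,0],-0.029],[[0,0,-2.5],0],[[0,0,-3],0],[[0,0,-3],0],[[0,0,-2],0]]' 0 30
python3 -m pendant '[[[0,0,-3],0],[[0,0,-3],0],[[0,0,-3],0],[[0,0,-1.5],0],[[0,0,0],0],[[0,0,0],0]]'
```

```text
time_s: 12.58
ee_pos: [0.4296, -0.0891, 0.2146]
eef_rot: [-3.141, 0.002, -0.004]
force: [-0.2, 0.4, -1.9]
grip_width: 0.0256
grip_force: 30.0
time_s: 13.08
ee_pos: [0.4305, -0.0891, 0.1123]
eef_rot: [-3.141, 0.001, -0.003]
force: [1.4, 0.1, -0.1]
grip_width: 0.0254
grip_force: 30.0
```

```bash
python3 -m pendant '[[[0,0,-0.6],0],[[0,0,-0.6],0],[[0,0,-0.6],0],[[0,0,-0.6],0],[[0,0,-0.6],0],[[0,0,-0.6],0],[[0,0,-0.6],0],[[0,0,-0.6],0],[[0,0,-0.6],0],[[0,0,0],0]]' 0 10
python3 -c "
from h import *
shot('side','s6');b=cv2.imread('pics/s6.png')
cv2.imwrite('pics/z6.png',cv2.resize(b[130:330,170:440],None,fx=2.8,fy=2.8))"
```

```text
time_s: 13.92
ee_pos: [0.43, -0.089, 0.057]
eef_rot: [-3.141, 0.002, -0.003]
force: [0.1, 0.7, -0.0]
grip_width: 0.0255
grip_force: 10.0
```

View pics/z6.png

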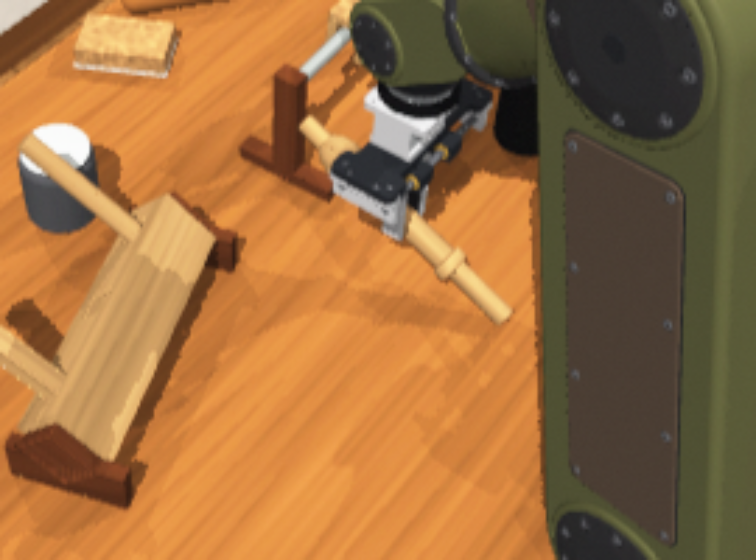

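The foot is down and the spindle is pivoting as intended. The tip is close to the rest's foot, so I'll shift back 3 cm while lowering.

```bash
python3 -m pendant '[[[-1,0.3,-0.4],0],[[-1,0.3,-0.4],0],[[-1,0.3,-0.4],0],[[0,0,-0.6],0],[[0,0,-0.6],0],[[0,0,-0.6],0],[[0,0,-0.6],0],[[0,0,-0.6],0],[[0,0,-0.6],0],[[0,0,-0.4],0],[[0,0,0],0],[[0,0,0],0],[[0,0,0],0]]'
```

```text
time_s: 15.05
ee_pos: [0.4006, -0.0801, 0.0061]
eef_rot: [-3.142, 0.0, -0.003]
force: [0.1, 0.6, -1.4]
grip_width: 0.0259
grip_force: 10.0
```

```bash
python3 -m pendant '[[[0,0,-0.3],0],[[0,0,0],0],[[0,0,0],0]]' 0 10
python3 -m pendant '[[[0,0,0],0],[[0,0,0],0],[[0,0,0],0],[[0,0,1],0],[[0,0,2.5],0],[[0,0,3.5],0],[[0,0,4],0],[[0,0,4],0],[[0,0,3.6],0],[[0,0,2.5],0],[[0,0,1.5],0],[[0,0,0],0],[[0,0,0],0]]' 0 45
python3 -c "
from h import *
shot('side','s7');b=cv2.imread('pics/s7.png')
cv2.imwrite('pics/z7.png',cv2.resize(b[80:280,170:440],None,fx=2.8,fy=2.8))"
```

```text
time_s: 15.3
ee_pos: [0.4013, -0.0803, 0.0036]
eef_rot: [3.141, -0.001, -0.003]
force: [1.2, -0.1, 4.3]
grip_width: 0.0256
grip_force: 10.0
time_s: 16.38
ee_pos: [0.4005, -0.0801, 0.2287]
eef_rot: [-3.142, 0.0, -0.003]
force: [0.2, 0.5, -1.4]
grip_width: 0.0249
grip_force: 45.0
```

View pics/z7.png

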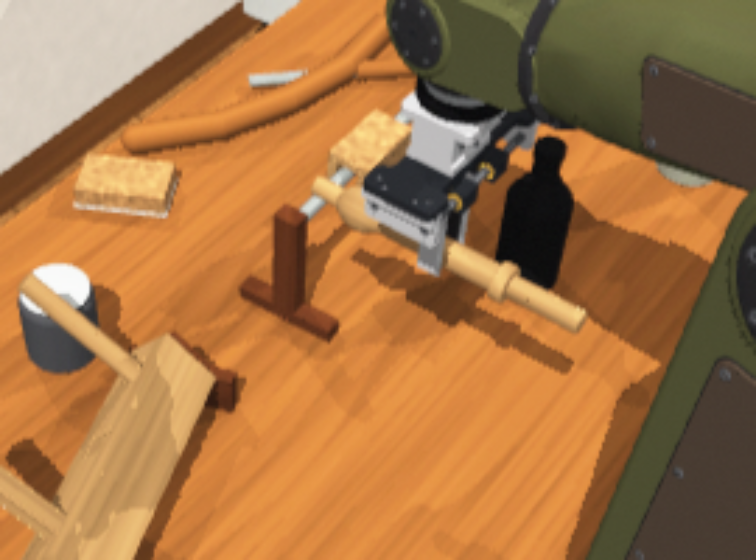

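The spindle looks level, with its tip at (285,147) and foot at (376,194) in side px. I'll check its tilt and grip offset on the plane y=-0.08.

```bash
python3 - <<'E'
from h import *
c=load('s7')
for p in [(285,146.8),(349.3,180.4),(376.4,193.9)]:
    o,d=ray(c,*p);print(o+d*(-.0801-o[1])/d[1])
E
python3 -m pendant '[[[1.6,-1.5,0],0.002],[[1.6,-1.5,0],0.002],[[1.6,-1.5,0],0.002],[[1.6,-1.5,0],0.002],[[1.6,-1.5,0],0.002],[[1.6,-1.5,0],0.002],[[1.6,-1.5,0],0.002],[[1.6,-1.5,0],0.002],[[1.6,-1.5,0],0.002],[[1.6,-1.5,0],0.002],[[1.6,-1.5,0],0],[[1.2,-1,0],0],[[0.8,-0.6,0],0],[[0.3,-0.4,0],0],[[0,0,0],0],[[0,0,0],0],[[0,0,0],0],[[0,0,0],0],[[0,0,0],0],[[0,0,0],0]]'
```

```text
[ 0.53090847 -0.0801      0.24896434]
[ 0.33706623 -0.0801      0.24460725]
[ 0.26292063 -0.0801      0.2449712 ]
time_s: 18.1
ee_pos: [0.5996, -0.265, 0.2295]
eef_rot: [3.141, -0.0, 0.017]
force: [0.4, 0.1, -0.8]
grip_width: 0.0251
grip_force: 45.0
```

```bash
python3 -c "
from h import *
o=ctrl.get_obs();print(np.abs(o['joint_vel']).max(),o['grip_force'],o['force'])
print(ctrl.hand_in())"
```

```text
0.004974699286630619 44.999268651008606 [ 0.37874755  0.07323417 -0.77229625]
the job is handed in; nothing more can be done
None
```

I handed the job in at about 18 s of the 51 s, but no verdict came back: the saddle is let go astride the bar, and the spindle is held level (about 0.02 rad) and crosswise, its middle about 8 mm off the saddle's centre and about 80 mm of air below the shaft, by measurement before the last move and tool pose after it, not a final picture.

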